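Find the free pocket in a covered punch crate, load it and run the crate home

ROBOT

A 7-joint arm with a two-finger parallel gripper is mounted at the origin on the work surface. World frame = base frame: x ahead of the robot, y to its left, z up, the work surface at z = 0. Lengths are in m, angles in rad, forces in N, time in s.
With the tool pointing down it reaches from about 0.4 to 0.85 m from the base axis. Payload 6.9 kg.
Tool frame: the origin (TCP) lies midway between the tips of the shut fingers; the grasp point (between the pads) lies 19 mm behind it (bot.pinch_z is the distance from the TCP to the grasp point, in m); y points along the fingers, x is the direction in which the jaws open and shut, and the axes are right-handed (so a half turn about y gives the same grasp; the last joint's range is limited). The gripper opens to 85 mm and grips with 20 to 120 N. Pads are 22 mm wide; open, the fingers measure 114 mm over their backs; the gripper's body (76 mm by 85 mm) begins 54 mm behind the grasp point. The pads swing forward as they close: fully open they stand 13 mm farther back than shut.
Start: joints at [1.246, 0.507, -0.238, 1.5, 0.126, 1.149, -0.155], TCP at [0.26, -0.568, 0.231] pointing down, gripper open.
Joint ranges: [-3.08, 3.08], [-0.24, 2.05], [-1.43, 1.35], [0, 2.5], [-1.52, 4.66], [0.17, 1.96], [-2.89, 2.89]. Speed limits (rad/s): [2.39, 2.39, 3.14, 3.14, 3.14, 3.14, 3.14].

INTERFACE

Orientations are given as a 3x3 rotation matrix whose columns are the frame's x, y, z axes.
In Python, from plant import bot gives the robot as it stands.
- The arm moves only by the shell command python3 -m handwheel 'ROWS' [FORCE]. ROWS is JSON, a list of rows, each a list of 3 entries, a list of its own where there are three numbers: the closure, from 0 (fully open) to 1 (shut), then the shift along the tool's x, y, z in cm, then the turn, a rotation vector about the tool's x, y, z in degrees. In form: [[grip, [tx, ty, tz], [rx, ry, rz]], ...]. A call has 1 to 10 rows; each row shifts and turns the commanded pose from where the row before left it, along the tool's axes as they then stand; what a row does not reach is not made up. A row lasts 1/10 s, in which the tool goes at most 50 mm and 8.59 degrees, less where a joint would pass 70% of its speed; a pose out of reach is approached as far as the arm can. A call is refused whole if a number of a shift passes 5 or a number of a turn 8.59, either way. A call with a gripper value outside its range is refused whole. The fingers move at their own pace and stop on an object; FORCE is the grip in N (left out, the last holds). Time passes only in rows, so rows that do not move let the fingers close. It gives the time, the measured TCP pose, the force and the opening at its end, in the units of the state.
- bot.sense(): the state, without advancing time (a new reading comes with each control period).
- bot.capture(name): name is "scene" or "top" or "wrist"; returns the picture (420x560x3 uint8, red, green, blue); there is no depth.
- bot.camera_info(name): a dict with "intrinsics" (3x3 intrinsics, pixels), "dist_coeffs" ([k1, k2, p1, p2, k3] as OpenCV has them; the pictures are not rectified), "rvec" (rotation vector, rad) and "tvec" (3), from world to camera coordinates, as OpenCV has them; the wrist camera has in their place "mount" (4x4, takes a point from camera to tool coordinates, whose origin is the TCP and whose axes are the tool frame's). Camera axes: x right, y down, z forward; pixel columns grow to the right and rows downward; lengths in m; the calibration is good to about 2 mm. A picture is of the moment at which its call begins: read the wrist's pose just before it. camera_info takes no time and is no camera call.
- bot.sign_off(): hands the job in, once; it reports no verdict.
Trained networks look in the newest picture that a camera, given by its name, has taken for a name from the list of things; names that differ only in an ending like _2 or _b are one class to them, and where a whole thing is asked for, a point or a joint stands for the part that bears it (a point fixed in the world has none). Each returns a list of dicts, best first, with "conf" (0 to 1); they miss things now and then, are a little off and sometimes report something else, mostly with a low value. They report only what shows in the picture. A call takes as long as a camera call. They do not tell look-alikes from the thing itself.
- bot.silhouettes(camera, target): "mask" (420x560 bool, what is visible of it).
- bot.tip_of(camera, target): "centre" ([x, y, z] in m, in world coordinates, good to about 4 mm: a listed point, or the origin of a listed thing).
The state is a dict: "time_s": time; "qpos": joint angles; "dq": joint speeds; "effort": joint torques, N m; "position": TCP position; "tool_rot": TCP orientation; "force": force on the tool from outside, world axes, zero at the start; "ft_torque": the same for the moment, N m; "gripper_width": finger opening in m.
Only numpy, scipy, OpenCV 4.12 (cv2) and the standard library are available. Lean on these libraries where they do the work, as an engineer would, in place of code of your own. Each camera call takes 0.05 s, during which the arm holds its last target. There are 200 camera calls.

TASK

Feel through the sprung covers of the blue six-pocket crate for the one pocket that is empty, stand the brass-topped punch upright in it, pushed all the way down with its cover, and let go. Then push the crate's stiff carriage gently along its rail by the orange plate until it is fully home against its end stop, and leave everything else on the bench where it is.

Things in the scene. Friction and masses are not known exactly. Their poses are not given: they have to be found in the camera images.
- punch: The punch to be stored: a plain steel cylinder 32 mm in diameter and 80 mm tall with a brass top (uppermost 13 mm), about 0.5 kg, standing upright on the bench; the two parts standing near it are shorter and have no brass. Origin at the centre of its underside, z up along it.
- crate (a point): Centre of the underside of the blue crate, 24 mm above the bench. Frame: x across its 2 columns, y along its 3 rows and the rail, z up. Crate 100 (x) x 148 (y) x 70 (z) mm, rim 94 mm above the bench, on a grey bed (120 x 300 mm) fixed to the bench. Six square pockets, exactly one of them empty. A punch fully down in the empty one has its foot 32 mm above this point and its top 42 mm above the rim.
- pocket1 (a point): Centre of pocket 1's mouth, level with the rim. Pocket 40 x 40 mm, 8 mm dividers, closed by a white sprung cover 2 mm below the rim; all six look alike. Empty pocket: the cover sinks 36 mm to a stop against a light spring (1 to 2 N, so the punch's weight keeps it down). Full pocket: a steel blank, loaded from below, lies hidden under the cover, which gives about 4 mm and then stops hard.
- pocket2 (a point): Centre of pocket 2's mouth, level with the rim; made just like pocket 1.
- pocket3 (a point): Centre of pocket 3's mouth, level with the rim; made just like pocket 1.
- pocket4 (a point): Centre of pocket 4's mouth, level with the rim; made just like pocket 1.
- pocket5 (a point): Centre of pocket 5's mouth, level with the rim; made just like pocket 1.
- pocket6 (a point): Centre of pocket 6's mouth, level with the rim; made just like pocket 1.
- push_plate (a point): Centre of the outer face of the orange upright push plate, which stands off the crate's +y end (crate frame) on two arms: 76 mm wide (x), 10 mm thick, 55 mm tall, its top edge 27 mm above and its lower edge 28 mm below this point; this point is 71.5 mm above the bench and 56 mm from the crate's end wall. Push it towards the crate, in the crate's -y direction.
- carriage (a joint): Position of the carriage along its rail in m: 0 at the start, growing as it is pushed in the crate's -y direction. It moves stiffly: about 7 N to break it free and keep it moving, and it stays where it is left. The end stop is hidden under the crate, some 90 mm on; it stops hard there.
- bush: Bystander: short steel bush, 44 mm in diameter, 45 mm tall, with a 24 mm bore. Origin at the centre of its underside.
- plug: Bystander: dark stepped plug, 42 mm in diameter, 50 mm tall. Origin at the centre of its underside.
- wrench: Bystander: wrench 180 mm long lying on the bench. Origin under its middle.
- disc: Bystander: steel disc 60 mm in diameter, 20 mm tall. Origin at the centre of its underside.
- slug: Bystander: plain steel slug 48 mm in diameter, 60 mm tall. Origin at the centre of its underside.
Not all that is in view belongs to the job. What is shaped like the punch but green is not meant.

How it is judged:
By the outcome, as a careful person would: the job done as asked, in the order asked, and still so for the second after the job is handed in, with the robot touching nothing.
It also fails if it takes over 61 s, if anything falls off the work surface, if the arm or the gripper's body presses on something with over 40 N, if the wrist force passes 120 N, or if a joint passes its speed limit or range.

## Working session

There is one attempt and no reset: what is moved stays moved. The work goes in short steps, Python scripts to look and compute and a shell command to move; the robot and the scene stay as the last step left them, time stands still between calls to the robot, and variables do not carry over. Pictures are saved under pics/ and viewed, about 8 in all and at most 12, crops included, and the job is handed in when it is done.

```bash
mkdir -p pics; ls
python3 - <<'E'
from plant import bot
import cv2,numpy as np
s=bot.sense();print(s["time_s"],s["position"],np.round(s["tool_rot"],3).tolist(),s["force"],s["gripper_width"])
for c in("scene","top"):
    im=bot.capture(c);cv2.imwrite(f"pics/{c}0.png",im[:,:,::-1])
    for t in["punch","crate","push_plate","pocket1","pocket2","pocket3","pocket4","pocket5","pocket6"]:
        print(c,t,[(np.round(d["centre"],4).tolist(),round(d["conf"],2)) for d in bot.tip_of(c,t)][:3])
E
```

```text
pics
0.0 [ 0.26015567 -0.56772932  0.23042377] [[0.417, -0.001, 0.909], [-0.909, 0.002, 0.417], [-0.002, -1.0, -0.0]] [ 0.26785414 -0.19669871  0.06127744] 0.08556275032508627
scene punch [([0.5532, 0.3401, -0.0015], 0.9), ([0.6092, 0.4074, 0.0013], 0.82)]
scene crate []
scene push_plate [([0.5683, 0.083, 0.0671], 0.81)]
scene pocket1 [([0.6003, 0.0086, 0.095], 0.93), ([0.5635, -0.0962, 0.0975], 0.85), ([0.5553, -0.0037, 0.0947], 0.68)]
scene pocket2 [([0.6003, 0.0086, 0.095], 0.93), ([0.5635, -0.0962, 0.0975], 0.85), ([0.5553, -0.0037, 0.0947], 0.68)]
scene pocket3 [([0.6003, 0.0086, 0.095], 0.93), ([0.5635, -0.0962, 0.0975], 0.85), ([0.5553, -0.0037, 0.0947], 0.68)]
scene pocket4 [([0.6003, 0.0086, 0.095], 0.93), ([0.5635, -0.0962, 0.0975], 0.85), ([0.5553, -0.0037, 0.0947], 0.68)]
scene pocket5 [([0.6003, 0.0086, 0.095], 0.93), ([0.5635, -0.0962, 0.0975], 0.85), ([0.5553, -0.0037, 0.0947], 0.68)]
scene pocket6 [([0.6003, 0.0086, 0.095], 0.93), ([0.5635, -0.0962, 0.0975], 0.85), ([0.5553, -0.0037, 0.0947], 0.68)]
top punch [([0.5519, 0.3396, 0.0002], 0.78), ([0.6063, 0.4043, 0.0002], 0.54)]
top crate [([0.5791, -0.0426, 0.0272], 0.63)]
top push_plate [([0.5639, 0.0851, 0.0763], 0.95)]
top pocket1 [([0.5597, -0.0934, 0.0924], 0.77), ([0.6137, -0.0922, 0.0949], 0.75), ([0.551, -0.0007, 0.0974], 0.7)]
top pocket2 [([0.5597, -0.0934, 0.0924], 0.77), ([0.6137, -0.0922, 0.0949], 0.75), ([0.551, -0.0007, 0.0974], 0.7)]
top pocket3 [([0.5597, -0.0934, 0.0924], 0.77), ([0.6137, -0.0922, 0.0949], 0.75), ([0.551, -0.0007, 0.0974], 0.7)]
top pocket4 [([0.5597, -0.0934, 0.0924], 0.77), ([0.6137, -0.0922, 0.0949], 0.75), ([0.551, -0.0007, 0.0974], 0.7)]
top pocket5 [([0.5597, -0.0934, 0.0924], 0.77), ([0.6137, -0.0922, 0.0949], 0.75), ([0.551, -0.0007, 0.0974], 0.7)]
top pocket6 [([0.5597, -0.0934, 0.0924], 0.77), ([0.6137, -0.0922, 0.0949], 0.75), ([0.551, -0.0007, 0.0974], 0.7)]
```

View pictures.

View pics/scene0.png

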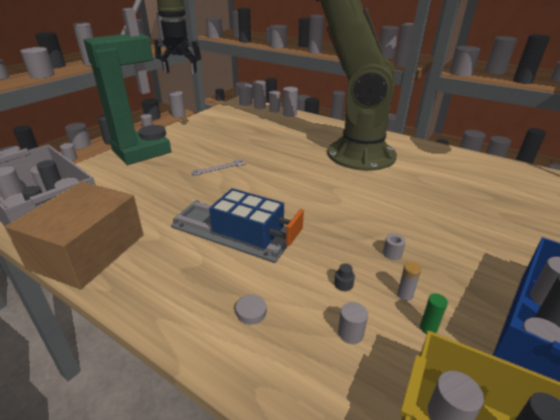

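View pics/top0.png

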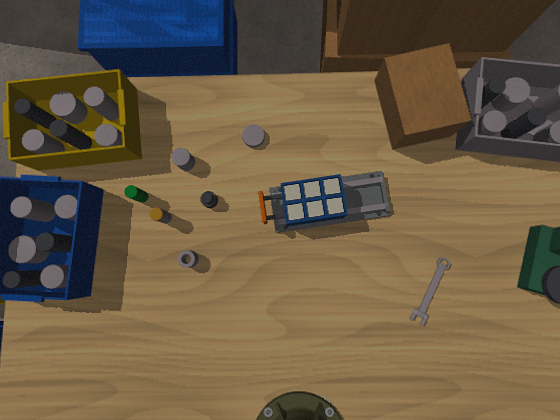

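The scene view shows the brass-topped punch at about (410, 280), with the green decoy at (433, 312). In the top view the punch is at (158, 214), and the crate's six white covers lie between x 280–345 and y 178–222. The orange plate is at (263, 207) in the top view. Next I'll fit the crate pose to the covers.

```bash
cat > h.py <<'E'
from plant import bot
import cv2,numpy as np
from scipy.spatial.transform import Rotation as R
from scipy.optimize import least_squares
def back(c,uv,z,s=None):
    i=bot.camera_info(c);K=np.array(i["intrinsics"]);D=np.array(i["dist_coeffs"])
    if "mount" in i:
        M=np.array(i["mount"]);T=np.eye(4);T[:3,:3]=s["tool_rot"];T[:3,3]=s["position"];W=T@M
        A=W[:3,:3];o=W[:3,3]
    else:
        A=cv2.Rodrigues(np.array(i["rvec"],float))[0].T;o=-A@np.array(i["tvec"],float).ravel()
    n=cv2.undistortPoints(np.array(uv,float).reshape(-1,1,2),K,D)[:,0]
    d=np.c_[n,np.ones(len(n))]@A.T
    return o+d*((z-o[2])/d[:,2])[:,None]
def blobs(m,lo,hi):
    n,l,st,ce=cv2.connectedComponentsWithStats(m.astype(np.uint8))
    return [(ce[k],st[k][4]) for k in range(1,n) if lo<st[k][4]<hi]
def fitcrate(P):  # P: xy of 6 covers -> centre, yaw(angle of crate y axis)
    G=np.array([[x,y] for x in(-.024,.024) for y in(-.048,0,.048)])
    def model(p):
        r=R.from_euler('z',p[2]).as_matrix()[:2,:2];return G@r.T+p[:2]
    f=lambda p:np.min(np.linalg.norm(model(p)[:,None]-P[None],axis=2),axis=1)
    best=least_squares(lambda p:f(p),[*P.mean(0),.13]);return best.x,f(best.x)
def st():
    s=bot.sense();print("t",round(s["time_s"],2),"pos",np.round(s["position"],4),"F",np.round(s["force"],2),"w",round(s["gripper_width"],4));return s
E
python3 - <<'E'
from h import *
for c,box in(("top",(270,365,165,235)),("scene",(200,300,180,250))):
    im=cv2.imread(f"pics/{c}0.png").astype(int);m=(im.min(2)>130)
    k=np.zeros_like(m);k[box[2]:box[3],box[0]:box[1]]=1
    b=blobs(m&k.astype(bool),25,900);print(c,[(np.round(x,1).tolist(),int(a)) for x,a in b])
    P=back(c,[x for x,a in b],.092)[:,:2];print(np.round(P,4).tolist())
    if len(P)==6: print(fitcrate(P))
# brass
for c,box in(("top",(145,175,203,225)),("scene",(398,425,258,278))):
    im=cv2.imread(f"pics/{c}0.png")[box[2]:box[3],box[0]:box[1]];h=cv2.cvtColor(im,cv2.COLOR_BGR2HSV)
i=bot.camera_info("wrist");print(np.round(i["mount"],3).tolist(),np.round(i["intrinsics"],1).tolist())
for n in("top","scene"):
    i=bot.camera_info(n);A=cv2.Rodrigues(np.array(i["rvec"],float))[0];print(n,-A.T@np.ravel(i["tvec"]))
for t in("bush","plug","slug","wrench","disc"):
    print(t,[(np.round(d["centre"],4).tolist(),round(d["conf"],2)) for d in bot.tip_of("top",t)][:2])
E
```

```text
top [([327.8, 188.4], 33), ([291.4, 196.7], 29), ([332.3, 207.7], 40), ([289.6, 212.3], 30)]
[[0.6059, -0.0796], [0.5872, 0.0084], [0.5589, -0.089], [0.5495, 0.0135]]
scene [([234.6, 195.7], 106), ([251.8, 200.5], 111), ([224.0, 205.5], 117), ([269.5, 205.5], 117), ([241.4, 210.7], 125), ([259.8, 216.2], 132)]
[[0.5627, -0.0958], [0.5557, -0.0481], [0.6103, -0.0891], [0.5494, -0.0004], [0.6038, -0.0417], [0.5973, 0.0064]]
(array([ 0.57988513, -0.04478087,  0.1367287 ]), array([2.07860953e-04, 3.86648675e-04, 1.41923396e-04, 6.15445855e-05,
       2.64276972e-04, 3.99416334e-04]))
[[1.0, -0.0, 0.0, -0.0], [-0.0, -0.309, 0.951, -0.142], [-0.0, -0.951, -0.309, 0.079], [0.0, 0.0, 0.0, 1.0]] [[300.3, 0.0, 282.3], [0.0, 300.3, 205.2], [0.0, 0.0, 1.0]]
top [0.42980718 0.01523869 1.0230712 ]
scene [1.16112152 0.43215016 0.59724237]
bush [([0.4408, 0.2737, -0.0032], 0.82), ([0.5512, 0.3427, -0.0001], 0.73)]
plug [([0.5999, 0.2231, -0.0001], 0.59)]
slug [([0.7005, 0.2919, 0.0007], 0.73)]
wrench [([0.3534, -0.3405, -0.0011], 0.7)]
disc [([0.7708, 0.1042, 0.0003], 0.89)]
```

Run:
```python
from h import *
print("press base scene z0",np.round(back("scene",[(118,160),(170,150),(160,135),(108,135)],0),3).tolist())
print("press top z?",[np.round(back("scene",[(88,40),(150,35),(160,60)],z),3).tolist() for z in(.2,.3,.35)])
print("press top cam",np.round(back("top",[(520,265),(530,226),(545,292)],0.0),3).tolist(),np.round(back("top",[(520,265),(530,226)],0.1),3).tolist())
print("blue crate right wall",[np.round(back("top",[(102,182),(92,300)],z),3).tolist() for z in(0,.1)])
G=np.array([[x,y] for y in(-.048,0,.048) for x in(-.024,.024)])
r=R.from_euler('z',.1367).as_matrix()[:2,:2]
s=st();T=np.array(s["tool_rot"])
print(np.round(G@r.T+[.5799,-.0448],4).tolist())
print("tool-frame shift to A above",T.T@(np.array([.5627,-.0957,.14])-s["position"])*100)
```

```text
press base scene z0 [[0.503, -0.656, 0.0], [0.35, -0.572, 0.0], [0.281, -0.701, 0.0], [0.394, -0.86, 0.0]]
press top z? [[[-0.014, -1.499, 0.2], [-0.287, -1.363, 0.2], [0.049, -0.911, 0.2]], [[0.282, -1.013, 0.3], [0.078, -0.911, 0.3], [0.329, -0.573, 0.3]], [[0.43, -0.77, 0.35], [0.26, -0.685, 0.35], [0.469, -0.404, 0.35]]]
press top cam [[0.418, -0.565, 0.0], [0.516, -0.599, 0.0], [0.351, -0.618, 0.0]] [[0.419, -0.508, 0.1], [0.508, -0.539, 0.1]]
blue crate right wall [[[0.651, 0.515, 0.0], [0.342, 0.526, 0.0]], [[0.63, 0.466, 0.1], [0.351, 0.476, 0.1]]]
t 1.25 pos [ 0.2604 -0.5682  0.2313] F [ 1.23 -0.27 -0.29] w 0.0852
[[0.5627, -0.0956], [0.6102, -0.0891], [0.5561, -0.0481], [0.6037, -0.0415], [0.5496, -0.0005], [0.5971, 0.006]]
tool-frame shift to A above [-30.35258346   9.12864829  47.1670037 ]
```

```bash
python3 -m handwheel '[[1,[-3.6,0,1.7],[0,0,0]],[1,[-3.6,0,1.7],[0,0,0]],[1,[-3.6,0,1.7],[0,0,0]],[1,[-3.6,0,1.7],[0,0,0]],[1,[-3.6,0,1.7],[0,0,0]],[1,[0,0,0],[0,8.4,0]],[1,[0,0,0],[0,8.4,0]],[1,[0,0,0],[0,0,0]]]' 30
cat >> h.py <<'E'
def to(x,y,z,yaw=.1367):
    s=st();T=np.array(s["tool_rot"]);e=T.T@(np.array([x,y,z])-s["position"])*100
    D=np.c_[[np.sin(yaw),-np.cos(yaw),0],[0,0,-1],[np.cos(yaw),np.sin(yaw),0]]
    print("shift cm",np.round(e,2),"turn deg",np.round(np.degrees(R.from_matrix(T.T@D).as_rotvec()),2))
E
python3 -c "
from h import *
to(.5627,-.0956,.14)"
```

```text
time_s: 2.05
position: [0.2628, -0.369, 0.2317]
tool_rot: [[0.134, 0.0, 0.991], [-0.991, -0.001, 0.134], [0.001, -1.0, 0.0]]
force: [-0.4, 0.3, -0.6]
gripper_width: 0.0001
t 2.05 pos [ 0.2628 -0.369   0.2317] F [-0.38  0.26 -0.63] w 0.0001
shift cm [-23.07   9.16  33.39] turn deg [-0.01 -0.11  0.05]
```

```bash
python3 -m handwheel '[[1,[-2.5,0.9,3.6],[0,0,0]],[1,[-2.5,0.9,3.6],[0,0,0]],[1,[-2.5,0.9,3.6],[0,0,0]],[1,[-2.5,0.9,3.6],[0,0,0]],[1,[-2.5,0.9,3.6],[0,0,0]],[1,[-2.5,0.9,3.6],[0,0,0]],[1,[-2.5,0.9,3.6],[0,0,0]],[1,[-2.5,0.9,3.6],[0,0,0]],[1,[-2.5,0.9,3.6],[0,0,0]],[1,[0,0,0],[0,0,0]]]'; 
python3 -c "
from h import *
to(.5627,-.0956,.10)"
```

```text
time_s: 3.05
position: [0.5568, -0.0957, 0.149]
tool_rot: [[0.148, 0.002, 0.989], [-0.989, 0.005, 0.148], [-0.004, -1.0, 0.002]]
force: [-0.7, 0.5, 0.7]
gripper_width: -0.0001
t 3.05 pos [ 0.5568 -0.0957  0.149 ] F [-0.72  0.46  0.74] w -0.0001
shift cm [0.1  4.9  0.57] turn deg [-0.13  0.7  -0.24]
```

```bash
python3 -m handwheel '[[1,[0,2,0.3],[0,0.6,-0.2]],[1,[0,2,0.3],[0,0,0]],[1,[0,0.9,0],[0,0,0]],[1,[0,0,0],[0,0,0]],[1,[0,0,0],[0,0,0]]]'; python3 -m handwheel '[[1,[0,0.4,0],[0,0,0]],[1,[0,0.4,0],[0,0,0]],[1,[0,0,0],[0,0,0]]]' |grep -E 'pos|force'; python3 -m handwheel '[[1,[0,0.2,0],[0,0,0]],[1,[0,0.2,0],[0,0,0]],[1,[0,0,0],[0,0,0]]]' |grep -E 'time|pos|force'
```

```text
time_s: 3.55
position: [0.559, -0.1018, 0.1018]
tool_rot: [[0.126, 0.001, 0.992], [-0.992, -0.003, 0.126], [0.003, -1.0, 0.0]]
force: [0.6, -0.2, -0.8]
gripper_width: -0.0001
position: [0.5587, -0.1015, 0.0932]
force: [-0.2, -0.9, 0.4]
time_s: 4.15
position: [0.5591, -0.1015, 0.0892]
force: [-0.0, -0.1, 1.2]
```

```bash
python3 -m handwheel '[[1,[0,-1.5,0],[0,0,0]],[1,[-0.6,0,0.4],[0,0.4,0.2]],[1,[0,0,0],[0,0,0]]]' >/dev/null; python3 -c "
from h import *
to(.5627,-.0956,.095)"; python3 -m handwheel '[[1,[0,0.8,0],[0,0,0]],[1,[0,0.8,0],[0,0,0]],[1,[0,0,0],[0,0,0]]]' |grep -E 'pos|force'; python3 -m handwheel '[[1,[0,0.2,0],[0,0,0]],[1,[0,0,0],[0,0,0]]]' |grep -E 'time|pos|force';python3 -m handwheel '[[1,[0,0.2,0],[0,0,0]],[1,[0,0,0],[0,0,0]]]' |grep -E 'time|pos|force'
```

```text
t 4.45 pos [ 0.563  -0.0937  0.1044] F [ 0.61 -0.14 -0.36] w 0.0004
shift cm [ 0.19  0.94 -0.05] turn deg [-0.08 -0.97 -0.04]
position: [0.5618, -0.0949, 0.0867]
force: [-0.0, 1.2, 1.6]
time_s: 4.95
position: [0.5618, -0.0949, 0.0862]
force: [-1.0, 0.7, 1.9]
time_s: 5.15
position: [0.5619, -0.0949, 0.086]
force: [-6.2, 0.2, 20.4]
```

```bash
python3 -m handwheel '[[1,[0,-1,0],[0,0,0]],[1,[0,-1,0],[0,0,0]],[1,[0,0,2.4],[0,0,0]],[1,[0,0,2.4],[0,0,0]],[1,[0,0,0],[0,0,0]],[1,[0,1,0],[0,0,0]],[1,[0,0.6,0],[0,0,0]],[1,[0,0.3,0],[0,0,0]],[1,[0,0,0],[0,0,0]],[1,[0,0,0],[0,0,0]]]' |grep -E 'time|pos|force'; python3 -m handwheel '[[1,[0,0.2,0],[0,0,0]],[1,[0,0,0],[0,0,0]]]'|grep -E 'time|pos|force';  python3 -c "
from h import *
to(.6102,-.0891,.095)"
```

```text
time_s: 6.15
position: [0.6092, -0.0894, 0.0852]
force: [-0.8, -0.1, 1.0]
time_s: 6.35
position: [0.6097, -0.0894, 0.0832]
force: [-0.7, -0.1, 1.6]
t 6.35 pos [ 0.6097 -0.0894  0.0832] F [-0.74 -0.14  1.63] w 0.0003
shift cm [-0.02 -1.18  0.05] turn deg [ 0.   -1.01  0.01]
```

```bash
python3 -m handwheel '[[1,[0,0.2,0],[0,0,0]],[1,[0,0,0],[0,0,0]]]'|grep -E 'time|pos|force'; python3 -m handwheel '[[1,[0,0.3,0],[0,0,0]],[1,[0,0,0],[0,0,0]]]'|grep -E 'time|pos|force';python3 -m handwheel '[[1,[0,0.4,0],[0,0,0]],[1,[0,0,0],[0,0,0]]]'|grep -E 'time|pos|force'
```

```text
time_s: 6.55
position: [0.6099, -0.0894, 0.0811]
force: [-0.6, -0.3, 1.4]
time_s: 6.75
position: [0.61, -0.0893, 0.078]
force: [-0.7, -0.1, 1.1]
time_s: 6.95
position: [0.6099, -0.0892, 0.0738]
force: [-0.1, 0.1, 0.4]
```

Pocket B, in the crate's +x, −y corner, sinks 18 mm with only about 1 N, so it's the empty one. Pocket A stopped hard at 20 N. Next I'll get the punch.

```bash
python3 -m handwheel '[[1,[0,-3,0],[0,0,0]],[1,[0,-4,0],[0,0,0]],[1,[0,-4,0],[0,-0.9,0]],[1,[0,0,0],[0,0,0]]]' |grep -E 'pos'; python3 -c "
from h import *
to(.552,.34,.17)"
```

```text
position: [0.6128, -0.089, 0.1898]
t 7.35 pos [ 0.6128 -0.089   0.1898] F [ 0.77  0.03 -0.57] w -0.0002
shift cm [-43.33   1.9   -0.25] turn deg [-0.52 -0.08  0.11]
```

```bash
python3 -m handwheel '[[0.2,[-4.3,0,0],[0,0,0]],[0,[-4.3,0,0],[0,0,0]],[0,[-4.3,0,0],[0,0,0]],[0,[-4.3,0,0],[0,0,0]],[0,[-4.3,0,0],[0,0,0]],[0,[-4.3,0,0],[0,0,0]],[0,[-4.3,0,0],[0,0,0]],[0,[-4.3,0,0],[0,0,0]],[0,[0,0,0],[0,0,0]],[0,[0,0,0],[0,0,0]]]' |grep -E 'time|pos'
python3 - <<'E'
from h import *
to(.552,.34,.17)
s=bot.sense();im=bot.capture("wrist");cv2.imwrite("pics/w1.png",im[:,:,::-1])
print([(np.round(d["centre"],4).tolist(),round(d["conf"],2)) for d in bot.tip_of("wrist","punch")])
E
```

```text
time_s: 8.35
position: [0.5627, 0.2529, 0.1834]
t 8.35 pos [0.5627 0.2529 0.1834] F [-1.36 -0.24 -0.13] w 0.0856
shift cm [-8.77  1.34  0.14] turn deg [0.07 0.07 0.01]
[([0.5494, 0.3392, -0.0006], 0.72)]
```

View pics/w1.png

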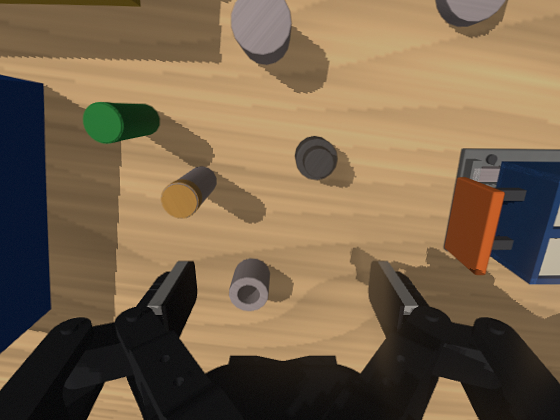

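The wrist view shows the brass top at (181, 200), the green decoy at (104, 122), the bush at (249, 290) and the plug at (316, 158). The way to the punch is clear.

```bash
cat >> h.py <<'E'
def brass(tag=None):
    s=bot.sense();im=bot.capture("wrist")
    if tag: cv2.imwrite(f"pics/{tag}.png",im[:,:,::-1])
    h=cv2.cvtColor(im,cv2.COLOR_RGB2HSV);m=cv2.inRange(h,(13,130,110),(24,255,255))
    m=cv2.morphologyEx(m,cv2.MORPH_OPEN,np.ones((5,5)))
    b=[(x,a) for x,a in blobs(m,250,60000)]
    for x,a in b: print("blob",np.round(x,1),a,np.round(back("wrist",[x],.08,s),4))
E
python3 -c "
from h import *
s=bot.sense();print('hand-picked',np.round(back('wrist',[(181,200)],.08,s),4))
brass()"
```

```text
hand-picked [[0.5557 0.3366 0.08  ]]
blob [174.8 202.1] 916 [[0.5531 0.3418 0.08  ]]
```

```bash
python3 -m handwheel '[[0,[-4,0,0],[0,0,0]],[0,[-4,1.5,0],[0,0,0]],[0,[-0.7,1.5,0.2],[0,0,0]],[0,[0,0,0],[0,0,0]],[0,[0,0,0],[0,0,0]]]' |grep -E 'time|pos'
python3 - <<'E'
from h import *
brass("w2");to(.554,.339,.042)
E
```

```text
time_s: 9.0
position: [0.5547, 0.3357, 0.1539]
blob [274.4 216.7] 1126 [[0.5531 0.3416 0.08  ]]
t 9.05 pos [0.5551 0.3357 0.1546] F [ 0.47 -0.36 -0.8 ] w 0.0856
shift cm [-0.36 11.26 -0.07] turn deg [-0.03 -0.28  0.08]
```

View pics/w2.png

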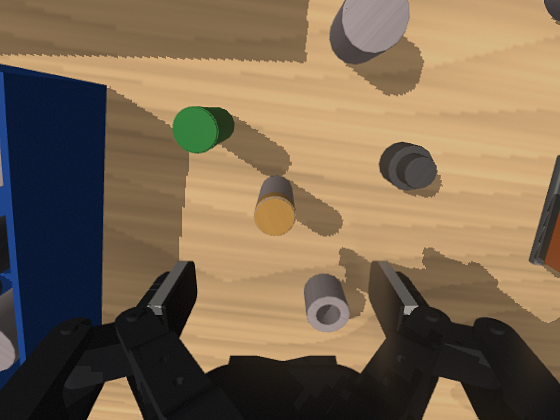

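The brass top is at (274, 216), and both looks agree on (0.553, 0.3416). I'll descend and grip.

```bash
python3 -m handwheel '[[0,[-0.55,2,-0.1],[0,0,0]],[0,[0,3,0],[0,0,0]],[0,[0,3,0],[0,0,0]],[0,[0,2,0],[0,0,0]],[0,[0,1,0],[0,0,0]],[0,[0,0,0],[0,0,0]],[0,[0,0,0],[0,0,0]]]' 50|grep -E 'time|pos|force'; python3 -c "
from h import *
to(.5533,.3413,.043)"
```

```text
time_s: 9.75
position: [0.5532, 0.3432, 0.0456]
force: [1.0, 0.6, 0.5]
t 9.75 pos [0.5532 0.3432 0.0456] F [0.95 0.57 0.45] w 0.0856
shift cm [ 0.19  0.26 -0.02] turn deg [-0.09 -0.17 -0.03]
```

```bash
python3 -m handwheel '[[0,[0.15,0.25,0],[0,0,0]],[0.5,[0,0,0],[0,0,0]],[1,[0,0,0],[0,0,0]],[1,[0,0,0],[0,0,0]],[1,[0,0,0],[0,0,0]],[1,[0,0,0],[0,0,0]],[1,[0,0,0],[0,0,0]],[1,[0,0,0],[0,0,0]]]' 60|grep -E 'time|pos|force|wid'; python3 -m handwheel '[[1,[0,-1,0],[0,0,0]],[1,[0,-3,0],[0,0,0]],[1,[0,-4,0],[0,0,0]],[1,[0,-4,0],[0,0,0]],[1,[0,-2,0],[0,0,0]],[1,[0,0,0],[0,0,0]]]'|grep -E 'time|pos|force|wid'; python3 -c "
from h import *
to(.6102,-.0891,.183);bot.sense();brass('w3')"
```

```text
time_s: 10.55
position: [0.5525, 0.3419, 0.0422]
force: [-0.3, -1.2, 5.5]
gripper_width: 0.0307
time_s: 11.15
position: [0.5534, 0.343, 0.185]
force: [0.3, 0.3, -4.8]
gripper_width: 0.0308
t 11.15 pos [0.5534 0.343  0.185 ] F [ 0.29  0.28 -4.79] w 0.0308
shift cm [43.58  0.09 -0.18] turn deg [-0.27 -0.11 -0.14]
blob [271.1 267.1] 551 [[0.491  0.3454 0.08  ]]
blob [282.3 305.6] 3547 [[0.4507 0.3294 0.08  ]]
```

View pics/w3.png

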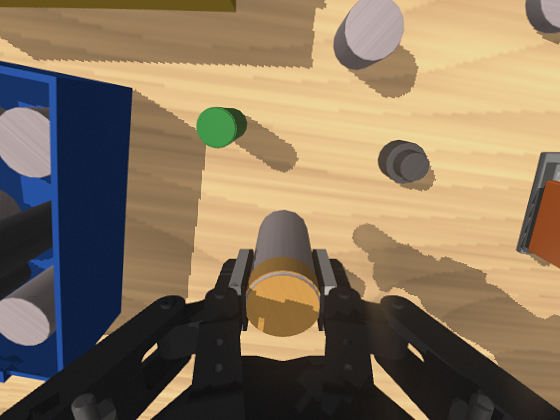

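Run:
```python
from h import *
s=bot.sense();T=np.array(s["tool_rot"]);p=np.array(s["position"])
for n,uv,z in(("top far edge",(283,271),p[2]+.038),("top near edge",(283,336),p[2]+.038),("foot far",(283,211),p[2]-.042),("foot L",(258,228),p[2]-.042),("foot R",(308,228),p[2]-.042),("topL",(246,305),p[2]+.038),("topR",(320,305),p[2]+.038)):
    print(n,np.round(T.T@(back("wrist",[uv],z,s)[0]-p)*1000,1))
```

```text
top far edge [  0.1 -38.   17.5]
top near edge [  0.2 -38.  -14. ]
foot far [ 0.3 42.  14.8]
foot L [-16.2  42.    3. ]
foot R [16.9 42.   3. ]
topL [-15.  -38.    1.7]
topR [ 15.3 -38.    1.7]
```

The punch is held centred and upright. I'll carry it towards the crate and re-measure the crate from the wrist on the way.

```bash
python3 -m handwheel '[[1,[2.5,0,0],[0,0,0]],[1,[4.3,0,0],[0,0,0]],[1,[4.3,0,0],[0,0,0]],[1,[4.3,0,0],[0,0,0]],[1,[4.3,0,0],[0,0,0]],[1,[4.3,0,0],[0,0,0]],[1,[4.3,0,0],[0,0,0]],[1,[3,0,0],[0,0,0]],[1,[0,0,0],[0,0,0]],[1,[0,0,0],[0,0,0]]]'|grep -E 'time|pos|force|wid'
python3 - <<'E'
from h import *
to(.6102,-.0891,.183)
s=bot.sense();im=bot.capture("wrist");cv2.imwrite("pics/w4.png",im[:,:,::-1])
m=im.min(2)>125
b=blobs(cv2.morphologyEx(m.astype(np.uint8),cv2.MORPH_OPEN,np.ones((5,5))),400,9000)
for x,a in b: print(np.round(x,1),a,np.round(back("wrist",[x],.092,s)[0],4))
for c in("scene","top"):
    bot.capture(c);print(c,[(np.round(d["centre"],4).tolist(),round(d["conf"],2)) for d in bot.tip_of(c,"push_plate")][:1])
E
```

```text
time_s: 12.2
position: [0.5931, 0.0307, 0.1794]
force: [0.1, 1.2, -5.1]
gripper_width: 0.0307
t 12.2 pos [0.5931 0.0307 0.1794] F [ 0.09  1.18 -5.06] w 0.0307
shift cm [12.1  -0.37  0.1 ] turn deg [ 0.24 -0.23 -0.03]
[41.9  5.9] 769 [0.7156 0.2107 0.092 ]
[221.1   6.7] 687 [0.7295 0.0901 0.092 ]
[513.   7.] 1000 [ 0.7567 -0.1042  0.092 ]
[484.3  25.6] 1858 [ 0.743  -0.0883  0.092 ]
[502.2 173.9] 944 [ 0.6453 -0.1367  0.092 ]
[ 91.6 201.5] 4214 [0.5796 0.1845 0.092 ]
[312.8 200.3] 1470 [0.6041 0.0077 0.092 ]
[371.8 205.5] 1949 [ 0.6061 -0.0402  0.092 ]
[430.7 205.1] 1909 [ 0.6127 -0.0876  0.092 ]
[ 90.5 233.3] 1793 [0.551  0.1873 0.092 ]
[490.1 237.2] 692 [ 0.5918 -0.146   0.092 ]
[424.3 250.4] 983 [ 0.5726 -0.0938  0.092 ]
[ 45.3 309.7] 2087 [0.4668 0.2355 0.092 ]
[ 51.7 337.7] 1235 [0.4345 0.2334 0.092 ]
[280.7 343.2] 1657 [0.4594 0.0146 0.092 ]
[ 30.1 358.1] 870 [0.4052 0.2585 0.092 ]
[175.7 385.7] 668 [0.391  0.1132 0.092 ]
scene []
top []
```

View pics/w4.png

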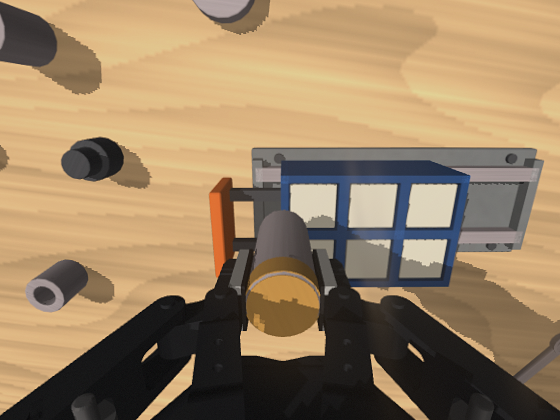

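In the wrist view the target cover is at (432, 205), and the pocket position agrees with the first fit to within 2.5 mm. I'll aim at the average of the two.

```bash
python3 -m handwheel '[[1,[4,0,0],[0,0,0]],[1,[4,0,0],[0,0,0]],[1,[3,0,0.1],[0,0,0]],[1,[1,0,0],[0,-0.2,0]],[1,[0,0,0],[0,0,0]],[1,[0,0,0],[0,0,0]]]'|grep -E 'time|pos|force|wid';python3 -c "
from h import *
to(.611,-.0884,.138)
s=bot.sense();im=bot.capture('wrist');cv2.imwrite('pics/w5.png',im[:,:,::-1])"
```

```text
time_s: 13.05
position: [0.6115, -0.0848, 0.1817]
force: [0.7, 0.8, -5.6]
gripper_width: 0.0309
t 13.05 pos [ 0.6115 -0.0848  0.1817] F [ 0.71  0.78 -5.63] w 0.0309
shift cm [ 0.36  4.37 -0.1 ] turn deg [-0.    0.2  -0.09]
```

View pics/w5.png

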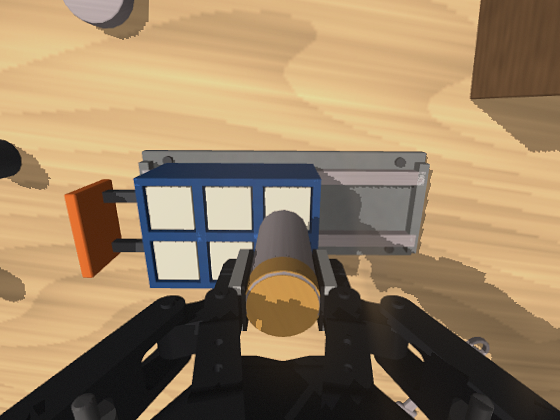

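The punch is over the target pocket. The cover edges run from about x = 265 to 313 and the punch foot is centred at 283, so it still needs roughly +3.5 mm in tool x. I'll correct that while descending.

```bash
python3 -m handwheel '[[1,[0.36,2,-0.1],[0,0,0]],[1,[0,1.5,0],[0,0,0]],[1,[0,0.6,0],[0,0,0]],[1,[0,0,0],[0,0,0]],[1,[0,0,0],[0,0,0]]]'|grep -E 'time|pos|force|wid';python3 -c "
from h import *
to(.611,-.0884,.138)"
```

```text
time_s: 13.6
position: [0.6116, -0.0896, 0.1414]
force: [-1.0, 0.0, -4.8]
gripper_width: 0.0307
t 13.6 pos [ 0.6116 -0.0896  0.1414] F [-1.01  0.01 -4.83] w 0.0307
shift cm [-0.13  0.34 -0.04] turn deg [-0.05  0.17 -0.01]
```

```bash
python3 -m handwheel '[[1,[-0.1,0,0],[0,0,0]],[1,[0,0.4,0],[0,0,0]],[1,[0,0.3,0],[0,0,0]],[1,[0,0,0],[0,0,0]]]'|grep -E 'time|pos|force';python3 -m handwheel '[[1,[0,0.3,0],[0,0,0]],[1,[0,0.2,0],[0,0,0]],[1,[0,0,0],[0,0,0]]]'|grep -E 'time|pos|force';python3 -m handwheel '[[1,[0,0.3,0],[0,0,0]],[1,[0,0.2,0],[0,0,0]],[1,[0,0,0],[0,0,0]]]'|grep -E 'time|pos|force'
```

```text
time_s: 14.0
position: [0.6108, -0.0897, 0.1334]
force: [-0.5, 0.3, -4.2]
time_s: 14.3
position: [0.611, -0.0898, 0.1285]
force: [0.6, -0.5, -4.1]
time_s: 14.6
position: [0.6109, -0.0898, 0.1235]
force: [1.0, -0.5, -3.9]
```

```bash
python3 -m handwheel '[[1,[0,0.5,0],[0,0,0]],[1,[0,0.5,0],[0,0,0]],[1,[0,0,0],[0,0,0]]]'|grep -E 'time|pos|force';python3 -m handwheel '[[1,[0,0.5,0],[0,0,0]],[1,[0,0.4,0],[0,0,0]],[1,[0,0,0],[0,0,0]]]'|grep -E 'time|pos|force';python3 -m handwheel '[[1,[0,0.3,0],[0,0,0]],[1,[0,0.2,0],[0,0,0]],[1,[0,0,0],[0,0,0]]]'|grep -E 'time|pos|force'
```

```text
time_s: 14.9
position: [0.6106, -0.0897, 0.1129]
force: [0.4, -0.1, -4.2]
time_s: 15.2
position: [0.6108, -0.0897, 0.1041]
force: [0.6, 0.0, -4.0]
time_s: 15.5
position: [0.6109, -0.0897, 0.0995]
force: [-0.7, 0.5, -3.4]
```

```bash
python3 -m handwheel '[[1,[0,0.2,0],[0,0,0]],[1,[0,0,0],[0,0,0]]]'|grep -E 'time|pos|force';python3 -m handwheel '[[1,[0,0.15,0],[0,0,0]],[1,[0,0,0],[0,0,0]]]'|grep -E 'time|pos|force'
```

```text
time_s: 15.7
position: [0.611, -0.0897, 0.0982]
force: [-0.7, -0.9, -0.1]
time_s: 15.9
position: [0.6112, -0.0897, 0.0979]
force: [-3.9, 0.3, 11.3]
```

Bottomed at the expected depth (TCP z 0.098, force reversing to +11 N). Releasing.

```bash
python3 -m handwheel '[[1,[0,-0.1,0],[0,0,0]],[0.5,[0,0,0],[0,0,0]],[0.2,[0,0,0],[0,0,0]],[0,[0,0,0],[0,0,0]],[0,[0,0,0],[0,0,0]],[0,[0,0,0],[0,0,0]]]'|grep -E 'time|pos|force|wid';python3 -m handwheel '[[0,[0,-1,0],[0,0,0]],[0,[0,-2,0],[0,0,0]],[0,[0,-3,0],[0,0,0]],[0,[0,-3,0],[0,0,0]],[0,[0,0,0],[0,0,0]]]'|grep -E 'time|pos|force|wid'
python3 - <<'E'
from h import *
st();s=bot.sense();im=bot.capture('wrist')
for c in("scene","top"):
    i2=bot.capture(c);cv2.imwrite(f"pics/{c}6.png",i2[:,:,::-1]);print(c,[(np.round(d["centre"],4).tolist(),round(d["conf"],2)) for t in("punch","push_plate") for d in bot.tip_of(c,t)][:4])
sc=cv2.resize(cv2.imread("pics/scene6.png")[120:330,150:430],None,fx=1.5,fy=1.5)
cv2.imwrite("pics/v6.png",np.vstack([sc[:300],cv2.resize(im[:,:,::-1],(420,300))]))
E
```

```text
time_s: 16.5
position: [0.611, -0.0897, 0.0972]
force: [0.1, 0.2, 0.0]
gripper_width: 0.0853
time_s: 17.0
position: [0.6134, -0.0896, 0.1925]
force: [0.0, -0.0, 0.6]
gripper_width: 0.0857
t 17.0 pos [ 0.6134 -0.0896  0.1925] F [ 0.04 -0.03  0.62] w 0.0857
scene [([0.6086, -0.088, 0.056], 0.73), ([0.612, 0.4069, 0.0017], 0.7), ([0.5698, 0.0864, 0.0674], 0.9)]
top [([0.6092, 0.4038, 0.0014], 0.84), ([0.6077, -0.0867, 0.0545], 0.67), ([0.5684, 0.0835, 0.0733], 0.98)]
```

View pics/v6.png

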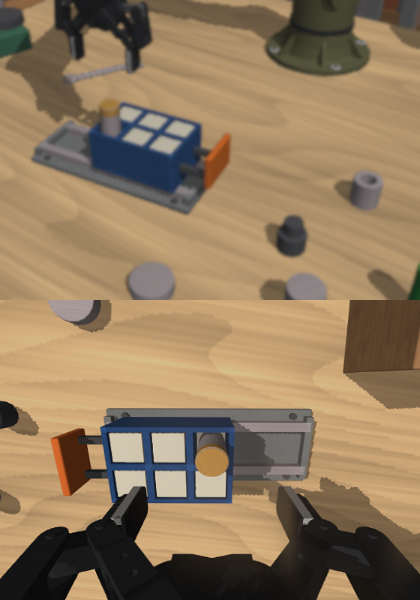

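The upper half (scene crop) shows the punch upright in the crate's far corner pocket. In the wrist view its brass top is over that pocket, and the networks put its foot at z≈0.056, i.e. fully down. Next I'll move to the plate.

```bash
python3 -m handwheel '[[0,[-3,0,-0.3],[0,0,0]],[0.5,[-4,0,-0.5],[0,0,0]],[1,[-4,0,-0.5],[0,0,0]],[1,[-4,0,-0.5],[0,0,0]],[1,[-4,0,-0.5],[0,0,0]],[1,[-3,0,-0.4],[0,0,0]],[1,[0,0,0],[0,0,0]],[1,[0,0,0],[0,0,0]]]' 60|grep -E 'time|pos|force|wid';python3 -c "
from h import *
to(.5573,.1239,.055)"
```

```text
time_s: 18.15
position: [0.5535, 0.1249, 0.1868]
force: [1.0, -0.5, -0.1]
gripper_width: -0.0001
t 18.15 pos [0.5535 0.1249 0.1868] F [ 0.97 -0.5  -0.1 ] w -0.0001
shift cm [ 0.15 13.18  0.37] turn deg [0.05 0.2  0.02]
```

```bash
python3 -m handwheel '[[1,[0,4,0.35],[0,0.2,0]],[1,[0,4,0],[0,0,0]],[1,[0,3.5,0],[0,0,0]],[1,[0,1.5,0],[0,0,0]],[1,[0,0,0],[0,0,0]],[1,[0,0,0],[0,0,0]]]'|grep -E 'time|pos|force';python3 -c "
from h import *
to(.5633,.0845,.055)"; python3 -m handwheel '[[1,[0.6,0,0],[0,0,0]],[1,[0.5,0,0],[0,0,0]],[1,[0.3,0,0],[0,0,0]],[1,[0,0,0],[0,0,0]]]'|grep -E 'time|pos|force'
```

```text
time_s: 18.75
position: [0.5578, 0.1237, 0.0573]
force: [0.4, 0.5, 0.9]
t 18.75 pos [0.5578 0.1237 0.0573] F [0.37 0.49 0.89] w -0.0001
shift cm [3.96 0.23 0.02] turn deg [ 0.02 -0.21  0.03]
time_s: 19.15
position: [0.5597, 0.11, 0.0579]
force: [1.2, 0.4, 0.3]
```

```bash
python3 -m handwheel '[[1,[0.3,0,0],[0,0,0]],[1,[0.3,0,0],[0,0,0]],[1,[0.2,0,0],[0,0,0]],[1,[0,0,0],[0,0,0]]]'|grep -E 'time|pos|force';python3 -m handwheel '[[1,[0.2,0,0],[0,0,0]],[1,[0.2,0,0],[0,0,0]],[1,[0.2,0,0],[0,0,0]],[1,[0.2,0,0],[0,0,0]]]'|grep -E 'time|pos|force';python3 -m handwheel '[[1,[0.2,0,0],[0,0,0]],[1,[0.2,0,0],[0,0,0]],[1,[0.2,0,0],[0,0,0]],[1,[0.2,0,0],[0,0,0]]]'|grep -E 'time|pos|force'
```

```text
time_s: 19.55
position: [0.5603, 0.1047, 0.0576]
force: [-2.2, 2.9, 3.8]
time_s: 19.95
position: [0.5612, 0.0978, 0.0577]
force: [-1.7, 7.7, 4.0]
time_s: 20.35
position: [0.5623, 0.0899, 0.0577]
force: [-2.0, 7.0, 3.6]
```

The carriage is moving steadily at about 7 N. I'll keep pushing gently.

```bash
for i in 1 ; do python3 -m handwheel '[[1,[0.25,0,0],[0,0,0]],[1,[0.25,0,0],[0,0,0]],[1,[0.25,0,0],[0,0,0]],[1,[0.25,0,0],[0,0,0]],[1,[0.25,0,0],[0,0,0]],[1,[0.25,0,0],[0,0,0]],[1,[0.25,0,0],[0,0,0]],[1,[0.25,0,0],[0,0,0]],[1,[0.25,0,0],[0,0,0]],[1,[0.25,0,0],[0,0,0]]]'|grep -E 'time|pos|force|rot'; done; python3 -m handwheel '[[1,[0.25,0,0],[0,0,0]],[1,[0.25,0,0],[0,0,0]],[1,[0.25,0,0],[0,0,0]],[1,[0.25,0,0],[0,0,0]],[1,[0.25,0,0],[0,0,0]],[1,[0.25,0,0],[0,0,0]],[1,[0.25,0,0],[0,0,0]],[1,[0.25,0,0],[0,0,0]],[1,[0.25,0,0],[0,0,0]],[1,[0.25,0,0],[0,0,0]]]'|grep -E 'time|pos|force'
```

```text
time_s: 21.35
position: [0.5657, 0.0651, 0.0577]
tool_rot: [[0.137, 0.0, 0.991], [-0.991, 0.003, 0.137], [-0.003, -1.0, 0.001]]
force: [-2.1, 7.7, 3.9]
time_s: 22.35
position: [0.569, 0.0403, 0.0577]
force: [-1.9, 7.8, 5.3]
```

```bash
python3 -m handwheel '[[1,[0.25,0,0],[0,0,0]],[1,[0.25,0,0],[0,0,0]],[1,[0.25,0,0],[0,0,0]],[1,[0.25,0,0],[0,0,0]],[1,[0.25,0,0],[0,0,0]],[1,[0.25,0,0],[0,0,0]]]'|grep -E 'time|pos|force'; python3 -m handwheel '[[1,[0.1,0,0],[0,0,0]],[1,[0.1,0,0],[0,0,0]],[1,[0.1,0,0],[0,0,0]]]'|grep -E 'time|pos|force'; python3 -m handwheel '[[1,[0.1,0,0],[0,0,0]],[1,[0.1,0,0],[0,0,0]]]'|grep -E 'time|pos|force'
```

```text
time_s: 22.95
position: [0.571, 0.0254, 0.0577]
force: [-2.3, 7.4, 5.1]
time_s: 23.25
position: [0.5715, 0.0223, 0.0577]
force: [-2.0, 7.0, 4.0]
time_s: 23.45
position: [0.5717, 0.0204, 0.0576]
force: [-2.0, 7.1, 5.0]
```

```bash
python3 -m handwheel '[[1,[0.1,0,0],[0,0,0]],[1,[0.1,0,0],[0,0,0]]]'|grep -E 'time|pos|force'; python3 -m handwheel '[[1,[0.1,0,0],[0,0,0]],[1,[0.1,0,0],[0,0,0]]]'|grep -E 'time|pos|force'; python3 -m handwheel '[[1,[0.1,0,0],[0,0,0]]]'|grep -E 'time|pos|force'
```

```text
time_s: 23.65
position: [0.572, 0.0184, 0.0577]
force: [-2.1, 7.6, 4.4]
time_s: 23.85
position: [0.5722, 0.0164, 0.0577]
force: [-1.9, 6.9, 4.7]
time_s: 23.95
position: [0.5723, 0.0154, 0.0576]
force: [-2.5, 7.4, 4.5]
```

```bash
python3 -m handwheel '[[1,[0.1,0,0],[0,0,0]],[1,[0.1,0,0],[0,0,0]]]'|grep -E 'time|pos|force'; python3 -m handwheel '[[1,[0.1,0,0],[0,0,0]]]'|grep -E 'time|pos|force'; python3 -m handwheel '[[1,[0.1,0,0],[0,0,0]]]'|grep -E 'time|pos|force'
```

```text
time_s: 24.15
position: [0.5725, 0.015, 0.0577]
force: [-3.7, 11.5, 6.1]
time_s: 24.25
position: [0.5726, 0.0148, 0.0579]
force: [-2.9, 13.6, 6.9]
time_s: 24.35
position: [0.5727, 0.0146, 0.0579]
force: [-4.1, 16.4, 7.6]
```

Hard stop reached: position stalls at y≈0.015 and force climbs past 7 N. I'll press once more lightly, then back off and check.

```bash
python3 -m handwheel '[[1,[0.1,0,0],[0,0,0]],[1,[0,0,0],[0,0,0]],[1,[0,0,0],[0,0,0]]]'|grep -E 'time|pos|force'; python3 -m handwheel '[[1,[-0.5,0,0],[0,0,0]],[1,[-1.5,0,0],[0,0,0]],[1,[-2.5,0,0],[0,0,0]],[1,[0,-3,0],[0,0,0]],[1,[0,-4,0],[0,0,0]],[1,[0,-4,0],[0,0,0]],[1,[0,-2,0],[0,0,0]],[1,[0,0,0],[0,0,0]],[1,[0,0,0],[0,0,0]]]'|grep -E 'time|pos|force'
python3 - <<'E'
from h import *
s=st();im=bot.capture('wrist')
for c in("scene","top"):
    i2=bot.capture(c);cv2.imwrite(f"pics/{c}7.png",i2[:,:,::-1])
    for t in("punch","push_plate","crate","bush","plug","slug","disc","wrench"):
        print(c,t,[(np.round(d["centre"],4).tolist(),round(d["conf"],2)) for d in bot.tip_of(c,t)][:2])
b=cv2.imread("pics/scene7.png");m=b.astype(int).min(2)>130;k=np.zeros_like(m);k[170:250,170:280]=1
bl=blobs(m&k,25,900);P=back("scene",[x for x,a in bl],.092)[:,:2];print(len(P),[int(a) for x,a in bl],np.round(P,4).tolist())
cv2.imwrite("pics/v7.png",np.hstack([b,cv2.resize(im[:,:,::-1],(240,180)) if 0 else b[:0:1].reshape(0,560,3) ]) if 0 else np.vstack([cv2.resize(b[120:330,130:410],(560,420)),cv2.resize(im[:,:,::-1],(240,180)).copy() if 0 else np.zeros((0,560,3),np.uint8)]))
E
```

```text
time_s: 24.65
position: [0.5728, 0.0144, 0.0581]
force: [-4.9, 16.9, 8.0]
time_s: 25.55
position: [0.5669, 0.0527, 0.187]
force: [-0.7, -0.6, -0.4]
t 25.55 pos [0.5669 0.0527 0.187 ] F [-0.72 -0.58 -0.38] w -0.0003
scene punch [([0.6101, 0.4057, -0.002], 0.79), ([0.623, -0.1777, 0.0552], 0.77)]
scene push_plate [([0.5804, -0.0061, 0.0668], 0.85), ([0.7051, 0.2896, -0.0016], 0.59)]
scene crate []
scene bush [([0.4479, 0.2747, 0.0017], 0.61), ([0.6264, -0.1784, 0.0917], 0.29)]
scene plug [([0.6011, 0.2286, -0.0003], 0.67)]
scene slug [([0.7037, 0.2867, 0.0007], 0.88)]
scene disc [([0.7705, 0.1071, 0.0017], 0.77)]
scene wrench [([0.3599, -0.3394, -0.0037], 0.74)]
top punch [([0.6102, 0.4031, 0.0035], 0.8), ([0.6239, -0.1771, 0.0556], 0.5)]
top push_plate []
top crate [([0.5925, -0.13, 0.0276], 0.71)]
top bush [([0.4413, 0.2713, -0.0006], 0.58), ([0.5947, -0.1316, 0.0227], 0.18)]
top plug [([0.5977, 0.2237, -0.002], 0.76)]
top slug [([0.7015, 0.2925, -0.0042], 0.66)]
top disc [([0.6179, -0.0815, 0.0965], 0.25)]
top wrench [([0.3552, -0.3367, -0.0001], 0.81)]
5 [91, 103, 112, 117, 126] [[0.573, -0.1845], [0.5676, -0.1378], [0.5613, -0.0898], [0.6154, -0.1314], [0.6092, -0.0836]]
```

View pics/v7.png

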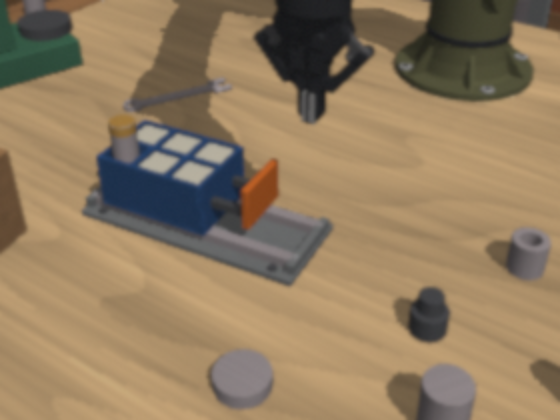

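The picture shows the crate at the far end of its bed, with the punch upright in the corner pocket and the bystanders undisturbed. The covers moved 90 mm, which matches the end stop. The gripper is clear.

```bash
python3 -c "
from h import *
st();print(bot.sign_off())"
```

```text
t 26.5 pos [0.5671 0.0526 0.1873] F [0.56 0.53 0.46] w 0.0
the job is handed in; nothing more can be done
None
```

The punch is standing in the empty pocket with its cover pushed down, the carriage is against its end stop, and I handed the job in at 26.5 s.

- **Finding the pocket:** I probed two pockets with the shut fingers. The first stopped hard at about 20 N. The next one (the crate's +x, −y corner) sank 18 mm at only 1–2 N, so I took it as the empty one and did not feel the other four.
- **Placing the punch:** I pushed it down until it bottomed, at a foot height of about 56 mm above the bench as expected, and let go. After the push, both fixed cameras still showed its foot at z≈0.055, and the scene picture showed it upright.
- **Pushing the carriage:** it moved steadily at 7–8 N until it stopped hard. I pressed to about 17 N there and backed off. The covers moved about 90 mm between the first and last pictures, which agrees with the stop.
- **Bystanders:** the bush, plug, slug, disc and wrench show no movement beyond the detection error, and the gripper ended clear of everything.

**Checks that missed or disagreed:**
- The top camera did not find the plate in the last pictures, and it reported the disc in the wrong place with low confidence (0.25). The scene camera saw both correctly.
- The scene camera never detected the crate by name, so I fitted its pose to the covers. The wrist and scene fits differed by about 2.5 mm, and I aimed at their average.
- My first probe went down about 6 mm off target, so I lifted and repeated it.

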